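# Fetch the rear station from the crowded hook and fit it to the buck

### The arm

A 6-joint arm with a two-finger parallel gripper is mounted at the origin on a cart in front of the work surface, level with it; the furniture and walls round the work are solid. World frame = base frame: x ahead of the robot, y to its left, z up, the work surface at z = 0. Lengths are in m, angles in rad, forces in N, time in s.
With the tool pointing down it reaches from about 0.375 to 0.975 m from the base axis. Payload 3.8 kg.
Tool frame: the origin (TCP) lies on the centre line of the jaws, within the pads' length; the fingertips stand 17 mm ahead of it and the grasp point (between the pads) lies 2 mm behind it (bot.tip_extent is the distance from the TCP to the fingertips, in m); z points along the fingers, y is the line along which they close (so a half turn about z gives the same grasp; the last joint's range is limited). The gripper opens to 85 mm and grips with 20 to 120 N. Pads are 22 mm wide; open, the fingers measure 114 mm over their backs; the gripper's body (76 mm by 85 mm) begins 54 mm behind the grasp point. The pads swing forward as they close: fully open they stand 13 mm farther back than shut.
Start: joints at [-1.365, 0.264, 1.604, -0, 1.274, -0.037], TCP at [0.162, -0.655, 0.214] pointing down, gripper open.
Joint ranges: [-2.63, 2.63], [-0.94, 2.18], [0.31, 2.57], [-1.31, 4.45], [0, 2.66], [-2.55, 2.55]. Speed limits (rad/s): [2.57, 2.57, 3.14, 3.14, 3.14, 3.14].

### API

Orientations are given as a rotation vector (axis times angle).
In Python, from workcell import readout, read_camera, finish_job, bot gives the robot as it stands.
- The arm moves only by the tool jog_arm, never from a script. Its argument "deltas" is one flat list of numbers, 7 for each row, row after row: the shift along the tool's x, y, z in m, then the turn, a rotation vector about the tool's x, y, z in degrees, then the gripper command: -1 is shut, 1 is fully open, values between are in proportion. A call has 1 to 8 rows; each row is the pose to reach, as a shift and turn from the pose commanded when the call began, along the tool's axes at that moment; what a row does not reach only later rows make up. A row lasts 1/10 s, in which the tool goes at most 50 mm and 8.59 degrees, less where a joint would pass 70% of its speed; a pose out of reach is approached as far as the arm can. A call with a gripper value outside its range is refused whole. The fingers move at their own pace and stop on an object; "squeeze" is the grip in N (left out, the last holds). Time passes only in rows, so rows that repeat a pose let the fingers close. It gives the time, the measured TCP pose, the force, the opening and the grip force at its end, in the units of the state.
- readout.read_state(): the state, without advancing time (a new reading comes with each control period).
- read_camera(name): name is "side" or "top" or "wrist"; returns a dict with "color" (480x640x3 uint8, blue, green, red), "fx", "fy", "cx", "cy" (pixels), "origin" and "attitude" of the camera in the world. Camera axes: x right, y down, z forward; pixel columns grow to the right and rows downward; lengths in m; the calibration is good to about 2 mm. A picture is of the moment at which its call begins. There is no depth.
- finish_job(): hands the job in; it is judged then, once.
The state is a dict: "time": time; "q": joint angles; "joint_vel": joint speeds; "joint_torque": joint torques, N m; "tool_pos": TCP position; "tcp_rot": TCP orientation; "wrist_force": force on the tool from outside, world axes, zero at the start; "torque": the same for the moment, N m; "width": opening from 0.0 (shut) to 1.0 (fully open); "grip_force": force on a finger pad.
Only numpy, scipy, OpenCV 4.12 (cv2) and the standard library are available. Lean on these libraries where they do the work, as an engineer would, in place of code of your own. Each camera call takes 0.05 s, during which the arm holds its last target. There are 200 camera calls.

### The job

The small plywood buck on the bench lacks its middle station: that is the round-topped plate hanging at the very back of the crowded hook. Hang the two plates in front of it over on the empty hook beside it and leave them there, then take the round-topped one off and lower it upright into the empty notch of the buck's spine, its slot over the spine, until it is fully home. Let go of it, and do not shift the rasp, the round plastic tub or the tube of hardener.

Things in the scene. Friction and masses are not known exactly. Their poses are not given: they have to be found in the camera images.
- hook_board: Fixed upright plywood board, 270 mm wide, 18 mm thick, top edge 205 mm above the bench, on two feet (22 mm high, 49 mm out to the front); carries the two hooks on its front face. Origin: on the bench under the front face, mid-width; x points away from the hooks through the board, y along its width, z up.
- hook_1: The crowded hook: fixed level steel rod, 10 mm diameter, standing out from the board along its -x, left or right of hook_2. Origin: on the rod's axis at the board's face, 180 mm above the bench; y sideways, z up. Straight to x = -152 mm. Three plates hang on it by their eyes, square to it, about 46 mm apart: the round-topped one always rearmost (about 46 mm from the board), the others in either order.
- hook_1_tip (a point): Centre of the round upturned end of hook_1: x = -168 mm, z = +10 mm in the hook's frame. The rod bends up from x = -152 mm to here, so the end's top is 10 mm above the top of the straight rod; its outermost point is at x = -173 mm. A plate must be lifted at least 10 mm to pass it; it can be lifted 26 mm before the lower side of its eye meets the rod.
- hook_2: The empty, spare hook: same hook, frame and height, 130 mm to the side of hook_1 on the same board. A plate hung on a hook has its eye centre 13 mm below the rod's axis, its thickness along the rod.
- hook_2_tip (a point): Centre of the round upturned end of hook_2, placed as on hook_1.
- station_round: Loose plywood plate with a half-elliptic (round) top over sides 64 mm high, the one to be fetched; 15 mm thick, 92 mm wide, 134 mm high in the middle, 0.11 kg. Origin: middle of its lower edge, mid-thickness; z up, y along its width, x through its thickness. Round eye 36 mm across, centred 70 mm above the lower edge; slot 18 mm wide, 30 mm high up from the middle of the lower edge, mouth flared to 31 mm.
- station_gable: Loose plywood plate with a gable top (straight slopes from a narrow ridge down to sides 68 mm high), one of the two front plates; 15 mm thick, 92 mm wide, 128 mm high in the middle, 0.11 kg. Origin: middle of its lower edge, mid-thickness; z up, y along its width, x through its thickness. Round eye 36 mm across, centred 70 mm above the lower edge; slot 18 mm wide, 30 mm high up from the middle of the lower edge, mouth flared to 31 mm.
- station_square: Loose plywood plate with a square top (level upper edge with rounded corners), one of the two front plates; 15 mm thick, 78 mm wide, 130 mm high in the middle, 0.11 kg. Origin: middle of its lower edge, mid-thickness; z up, y along its width, x through its thickness. Round eye 36 mm across, centred 70 mm above the lower edge; slot 18 mm wide, 30 mm high up from the middle of the lower edge, mouth flared to 31 mm.
- station_round_eye (a point): Centre of the eye of the round-topped plate.
- station_gable_eye (a point): Centre of the eye of the gable-topped plate.
- station_square_eye (a point): Centre of the eye of the square-topped plate.
- buck: Fixed plywood buck: baseboard 210 x 125 x 15 mm, on it a spine along x (192 mm long, 15 mm thick, 62 mm high over the baseboard) and two fixed round-topped stations across it at x = -70 and +70 mm (86 and 88 mm wide, tops 133 and 139 mm above the bench). At x = 0 the spine has the empty notch. Origin: centre of the underside; y across the spine, as the stations lie, z up.
- buck_notch (a point): Middle of the floor of the spine's empty notch, 47 mm above the bench, axes as the buck's. Notch: open upward, 18 mm wide along x, 30 mm deep, flared to 30 mm at its mouth. A plate is home when its slot is down over the spine and the slot's end rests on this floor: its lower edge is then 30 mm below this point and its plane square to the spine.
- half_round_rasp: Bystander: loose half-round rasp with a wooden handle, 305 x 24 x 23 mm, lying along its y on the bench; origin: centre of its underside.
- plastic_tub: Bystander: loose shallow translucent round tub, 127 mm across, 52 mm high; origin: centre of its underside.
- hardener_tube_0: Bystander: loose white squeezed tube of hardener, 33 x 94 x 21 mm, long along its y; origin: centre of its underside.
Not all that is in view belongs to the job. What is shaped like the station_round but orange is not meant.

How it is judged:
By the outcome, as a careful person would: the job done as asked, in the order asked, and still so for the second after the job is handed in, with the robot touching nothing.
It also fails if it takes over 64 s, if anything falls off the work surface, if the arm or the gripper's body presses on something with over 40 N, if the wrist force passes 120 N, or if a joint passes its speed limit or range.

## Working session

There is one attempt and no reset: what is moved stays moved. The work goes in short steps, Python scripts to look and compute and a tool call to move; the robot and the scene stay as the last step left them, time stands still between calls to the robot, and variables do not carry over. Pictures are saved under pics/ and viewed, at most 10 in all, crops included, and the job is handed in when it is done.

Besides the shell and the picture viewer there is one more tool, called after ">>>" by a JSON object that holds its "name" and its "arguments", one argument or row to a line. jog_arm: Moves the arm, as the interface text tells. Its arguments: {"type":"object","properties":{"deltas":{"type":"array"},"squeeze":{"type":"number"}},"required":["deltas"]}

```bash
ls; mkdir -p pics
python3 - <<'E'
from workcell import readout, read_camera, bot
import cv2,numpy as np
np.set_printoptions(precision=4,suppress=True)
print(readout.read_state()); print([a for a in dir(bot) if a[0]!='_'])
for n in("side","top"):
    c=read_camera(n); cv2.imwrite(f"pics/{n}0.png",c["color"]); print(n,c["fx"],c["fy"],c["cx"],c["cy"],c["origin"],c["attitude"])
E
```

```text
pics
{'time': 0.0, 'q': array([-1.3649,  0.2648,  1.6054, -0.    ,  1.2737, -0.0369]), 'joint_vel': array([ 0.0007,  0.0006,  0.0005, -0.0008,  0.0022, -0.0013]), 'joint_torque': array([  0.0001, -51.5105, -36.7315,   0.0001,   0.0129,  -0.    ]), 'tool_pos': array([ 0.1621, -0.6544,  0.2131]), 'tcp_rot': array([-3.1162, -0.3801,  0.0003]), 'wrist_force': array([-0.4433, -0.0368, -0.629 ]), 'torque': array([0.0276, 0.0115, 0.0417]), 'grip_force': 0.0, 'width': 1.004058146358718}
['MotionError', 'tip_extent']
side 523.419984819874 523.419984819874 316.24566579555386 243.78236425599692 [0.564  0.561  0.7963] [-0.0442  2.8204 -1.3762]
top 487.0245435395858 487.0245435395858 311.60572969932707 240.42129371010202 [ 0.381  -0.3011  1.2793] [-2.1627  2.129  -0.2065]
```

View pics/side0.png

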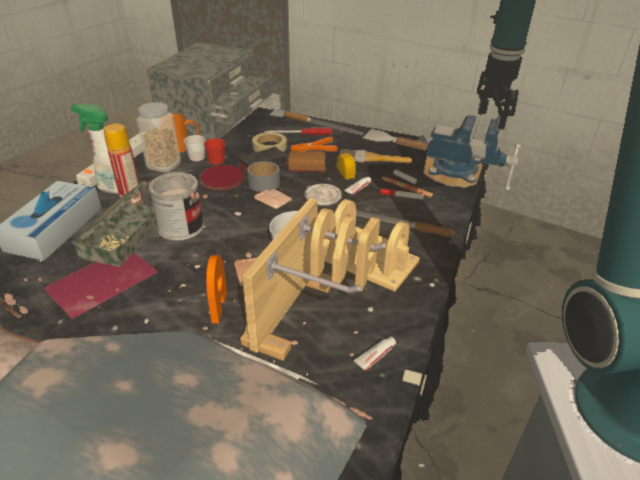

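View pics/top0.png

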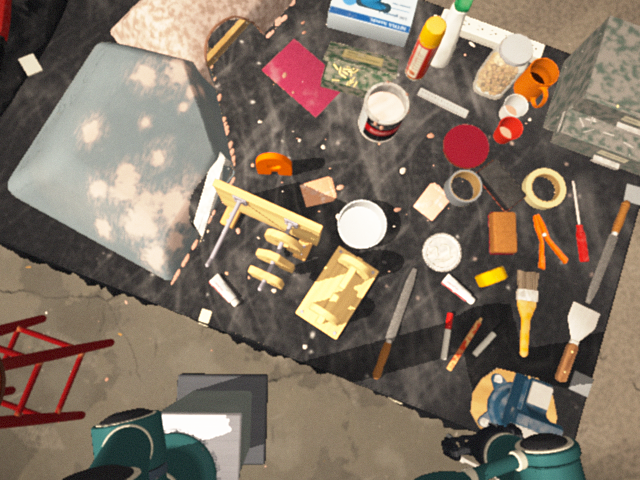

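The side view shows the hook board at about (285,275), with the spare hook nearest the camera (tip (358,290)), the plates behind it, and the buck at (390,255). The top view shows the board from (218,185) to (320,238), the spare hook tip at (210,263), the three plates around (272,262), and the buck at (338,292). I'll enlarge both.

Run:
```python
import cv2
t=cv2.imread("pics/top0.png");s=cv2.imread("pics/side0.png")
cv2.imwrite("pics/top0c.png",cv2.resize(t[170:345,190:390],None,fx=4,fy=4*600/700*7/6*.85,interpolation=cv2.INTER_CUBIC)[:600])
cv2.imwrite("pics/top0c.png",cv2.resize(t[170:320,190:390],(800,600),interpolation=cv2.INTER_CUBIC))
cv2.imwrite("pics/side0c.png",cv2.resize(s[190:340,230:430],(800,600),interpolation=cv2.INTER_CUBIC))
```

```text
(no output)
```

View pics/top0c.png

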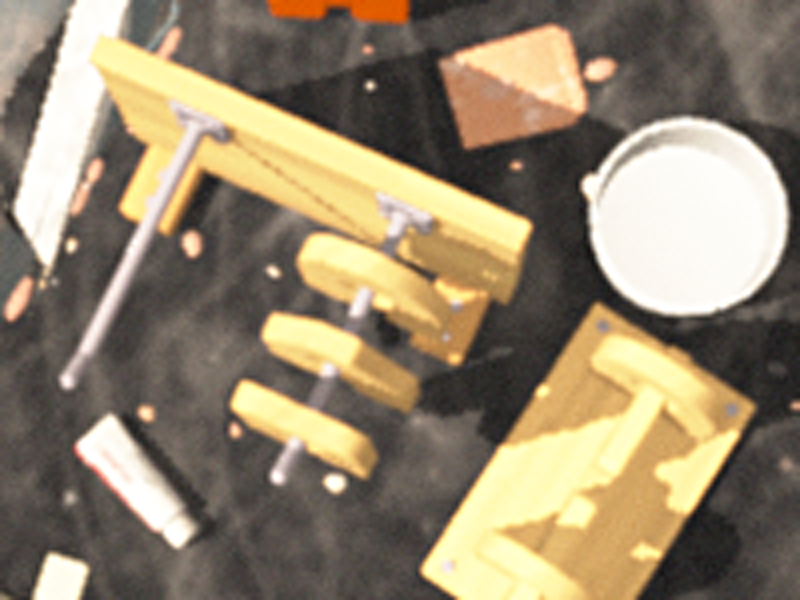

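View pics/side0c.png

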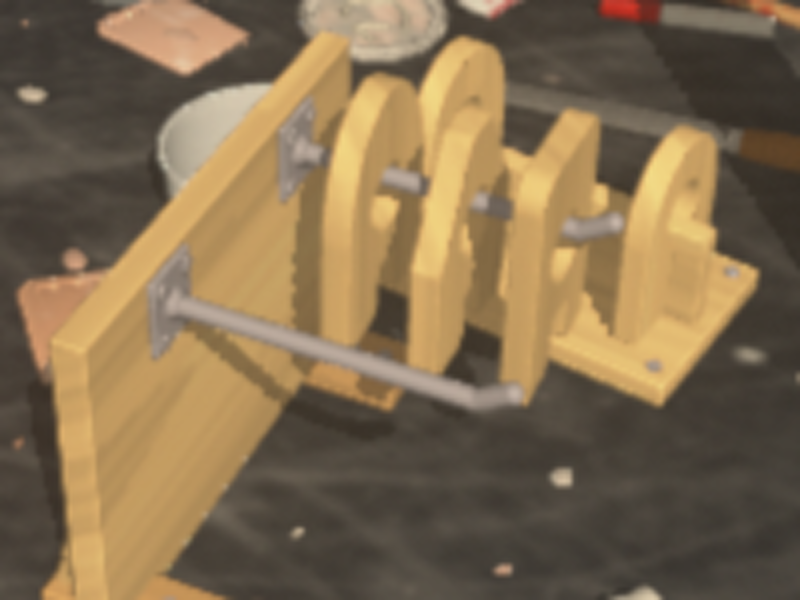

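```bash
cat > h.py <<'E'
import numpy as np, cv2
from scipy.optimize import least_squares
from scipy.spatial.transform import Rotation as R
np.set_printoptions(precision=4,suppress=True)
CAM={"side":(523.42,316.246,243.782,[.564,.561,.7963],[-.0442,2.8204,-1.3762]),
"top":(487.0245,311.606,240.421,[.381,-.3011,1.2793],[-2.1627,2.129,-.2065])}
def proj(n,P):
    f,cx,cy,o,a=CAM[n]; p=R.from_rotvec(a).inv().apply(np.asarray(P)-o)
    return np.c_[f*p[:,0]/p[:,2]+cx,f*p[:,1]/p[:,2]+cy]
def back(n,uv,z):
    f,cx,cy,o,a=CAM[n]; d=R.from_rotvec(a).apply([(uv[0]-cx)/f,(uv[1]-cy)/f,1]); o=np.array(o)
    return o+d*(z-o[2])/d[2]
def T(p,L): # p=x,y,yaw
    c,s=np.cos(p[2]),np.sin(p[2]); L=np.asarray(L,float)
    return np.c_[p[0]+c*L[:,0]-s*L[:,1],p[1]+s*L[:,0]+c*L[:,1],L[:,2]]
tc=lambda u,v:(190+u/4,170+v/4)
sc=lambda u,v:(230+u/4,190+v/4)
E
python3 - <<'E'
from h import *
for nm,c,uv,z in [("h2 tip","top",tc(69,379),.19),("h2tip","side",sc(512,394),.19),("h1tip","top",tc(278,474),.19),("h1tip","side",sc(612,224),.19),
 ("h2base","top",tc(205,118),.18),("h1base","top",tc(408,213),.18),("bL","top",tc(97,60),.205),("bR","top",tc(524,240),.205),
 ("bk1","top",tc(597,302),.015),("bk2","top",tc(755,407),.015),("bk3","top",tc(423,574),.015),("bk3","side",sc(660,395),.015),("bk4","side",sc(757,268),.015),
 ("notchfloor","top",tc(577,508),.077)]: print(nm,c,back(c,uv,z))
E
```

```text
h2 tip top [ 0.5051 -0.0948  0.19  ]
h2tip side [ 0.5047 -0.0947  0.19  ]
h1tip top [ 0.4539 -0.2131  0.19  ]
h1tip side [ 0.4535 -0.2134  0.19  ]
h2base top [ 0.6592 -0.1637  0.18  ]
h1base top [ 0.6054 -0.2822  0.18  ]
bL top [ 0.6854 -0.1046  0.205 ]
bR top [ 0.586 -0.348  0.205]
bk1 top [ 0.5817 -0.4048  0.015 ]
bk2 top [ 0.514  -0.5085  0.015 ]
bk3 top [ 0.403  -0.2937  0.015 ]
bk3 side [ 0.4066 -0.2862  0.015 ]
bk4 side [ 0.3392 -0.3982  0.015 ]
notchfloor top [ 0.4434 -0.3879  0.077 ]
```

```bash
cat >> h.py <<'E'
O=np.array([-.918,.397]);E=np.array([.397,.918]);H1=np.array([.4537,-.2132])-.168*O;H2=np.array([.505,-.0948])-.168*O
def on(h,d,z): return np.r_[h+d*O,z]
def move(tgt,yaw=None,st=None):
    """tool-frame delta to world TCP target, tool y-axis heading yaw(deg), pointing down"""
    from workcell import readout
    s=st or readout.read_state(); r=R.from_rotvec(s["tcp_rot"])
    print("t",round(s["time"],2),"pos",s["tool_pos"],"y-heading",np.degrees(np.arctan2(*r.as_matrix()[1::-1,1])),"tilt",r.as_matrix()[2,2])
    d=r.inv().apply(np.array(tgt)-s["tool_pos"]); out=[d]
    if yaw is not None:
        a=np.radians(yaw);y=np.array([np.cos(a),np.sin(a),0]);z=np.array([0,0,-1.]);x=np.cross(y,z)
        out.append(np.degrees((r.inv()*R.from_matrix(np.c_[x,y,z])).as_rotvec()))
    print("delta",*out); return d
E
python3 - <<'E'
from h import *
for nm,d,z,p in [("sq",.138,.227,(310,415)),("ga",.092,.225,(340,345)),("ro",.046,.231,(375,265))]:
    P=on(H1,d,z); print(nm,P,(proj("top",[P])-[190,170])*4,(proj("side",[P])-[230,190])*4)
move(on(H1,.138,.32),-23.4)
E
```

```text
sq [ 0.4812 -0.2251  0.227 ] [[296.5422 418.8849]] [[557.2311 144.0992]]
ga [ 0.5235 -0.2434  0.225 ] [[332.6703 342.4625]] [[464.9861 122.5914]]
ro [ 0.5657 -0.2616  0.231 ] [[367.6751 264.8504]] [[376.051   87.9713]]
t 0.1 pos [ 0.1621 -0.6545  0.2133] y-heading -76.09074592579682 tilt -0.9999978441204735
delta [ 0.413  -0.3403 -0.106 ] [ -0.1083  -0.0588 -52.6907]
```

>>> {"name": "jog_arm", "arguments": {
  "deltas": [0.03, -0.02, -0.05, 0, 0, -4, -0.18, 0.06, -0.05, -0.1, 0, 0, -10, -0.18, 0.1, -0.08, -0.107, 0, 0, -17, -0.18, 0.14, -0.11, -0.107, 0, 0, -24, -0.18, 0.18, -0.14, -0.107, 0, 0, -31, -0.18, 0.22, -0.17, -0.107, 0, 0, -38, -0.18, 0.26, -0.205, -0.107, 0, 0, -44, -0.18, 0.3, -0.24, -0.107, 0, 0, -50, -0.18]
}}

```text
time: 0.9
tool_pos: [0.3805, -0.3708, 0.3211]
tcp_rot: [-2.662, -1.668, -0.0]
wrist_force: [1.8, 0.1, 0.1]
width: 0.412
grip_force: 0.0
```

```bash
python3 -c "
from h import *
move(on(H1,.138,.32),-23.4)"
```

```text
t 0.9 pos [ 0.3805 -0.3708  0.3211] y-heading -25.860397398897717 tilt -0.9999999376466226
delta [0.175  0.0271 0.0011] [-0.0149 -0.0137 -2.4604]
```

>>> {"name": "jog_arm", "arguments": {
  "deltas": [0.045, 0.007, 0.001, 0, 0, -1, -0.18, 0.09, 0.014, 0.001, 0, 0, -2, -0.18, 0.135, 0.021, 0.001, 0, 0, -2.5, -0.18, 0.175, 0.027, 0.001, 0, 0, -2.5, -0.18, 0.175, 0.027, 0.001, 0, 0, -2.5, -0.18]
}}

```text
time: 1.4
tool_pos: [0.4829, -0.2233, 0.3199]
tcp_rot: [-2.622, -1.727, -0.002]
wrist_force: [-0.8, -0.1, 0.6]
width: 0.41
grip_force: 0.0
```

```bash
python3 -c "
from h import *
from workcell import read_camera
c=read_camera('wrist'); cv2.imwrite('pics/w1.png',c['color']); print({k:v for k,v in c.items() if k!='color'})
CAM['wrist']=(c['fx'],c['cx'],c['cy'],c['origin'],c['attitude'])
for nm,d,z in [('sq',.138,.227),('ga',.092,.225),('ro',.046,.231)]:
    P=on(H1,d,z); print(nm,proj('wrist',[P,P+np.r_[.0075*O,0],P-np.r_[.0075*O,0]]))
print(proj('wrist',[on(H1,.168,.19),on(H2,.168,.19)]))
move(on(H1,.138,.214),-23.4)"
```

```text
{'fx': 409.4482333973171, 'fy': 409.4482333973171, 'cx': 311.74295231450736, 'cy': 240.18258273867863, 'origin': array([ 0.5156, -0.1465,  0.479 ]), 'attitude': array([ 2.761 , -0.5692, -0.0949])}
sq [[311.2395 240.3002]
 [299.6999 240.2824]
 [322.7791 240.3181]]
ga [[381.5209 239.4243]
 [370.0628 239.4066]
 [392.9791 239.4421]]
ro [[454.8249 242.5341]
 [443.1187 242.516 ]
 [466.5311 242.5522]]
[[270.5333 224.0262]
 [264.3755  28.7899]]
t 1.45 pos [ 0.4817 -0.2253  0.3198] y-heading -23.333936938500283 tilt -0.9999993630835645
delta [-0.     -0.0004  0.1058] [-0.0644 -0.0062  0.0661]
```

View pics/w1.png

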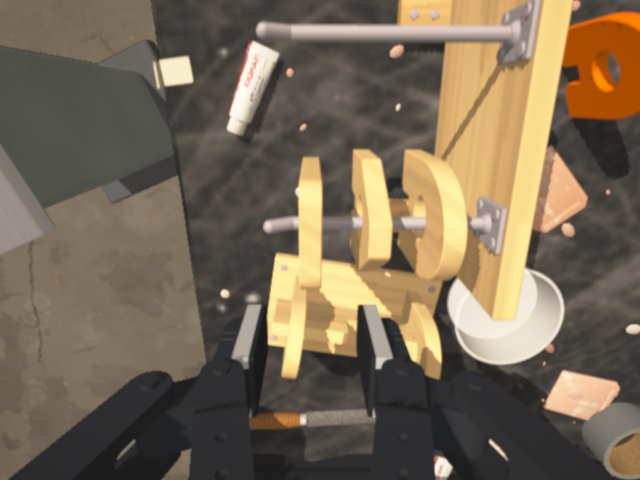

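The wrist view shows the square plate on edge at (311,222), centred between the fingers (265 to 362), with gable and round behind it and the hook tips at (265,226) and (263,30). All of this lies within a few pixels of the prediction, so I'll descend and grip.

>>> {"name": "jog_arm", "arguments": {
  "deltas": [0, 0, 0.05, 0, 0, 0, -0.18, 0, 0, 0.09, 0, 0, 0, -0.18, 0, 0, 0.106, 0, 0, 0, -0.18, 0, 0, 0.106, 0, 0, 0, -0.18, 0, 0, 0.106, 0, 0, 0, -1, 0, 0, 0.106, 0, 0, 0, -1, 0, 0, 0.106, 0, 0, 0, -1, 0, 0, 0.106, 0, 0, 0, -1],
  "squeeze": 50
}}

```text
time: 2.25
tool_pos: [0.4819, -0.2279, 0.2162]
tcp_rot: [2.627, 1.719, 0.002]
wrist_force: [-0.4, -0.1, 0.5]
width: 0.007
grip_force: 0.0
```

```bash
python3 -c "
from h import *
from workcell import read_camera,readout
print(readout.read_state())
c=read_camera('wrist'); cv2.imwrite('pics/w2.png',c['color']);c=read_camera('side'); cv2.imwrite('pics/s2.png',cv2.resize(c['color'][150:330,220:460],(800,600)))"
```

```text
{'time': 2.25, 'q': array([-0.4886, -0.0084,  1.9061,  0.    ,  1.2411, -0.0768]), 'joint_vel': array([ 0.0039,  0.0036,  0.0122,  0.0017, -0.0041,  0.0003]), 'joint_torque': array([ -0.0598, -35.9502, -36.5008,  -0.0043,  -0.0164,  -0.0006]), 'tool_pos': array([ 0.4819, -0.2279,  0.2162]), 'tcp_rot': array([2.6266, 1.719 , 0.0022]), 'wrist_force': array([-0.4417, -0.1456,  0.5325]), 'torque': array([-0.0012, -0.0273, -0.0042]), 'grip_force': 0.0, 'width': 0.006941010665081045}
```

View pics/s2.png

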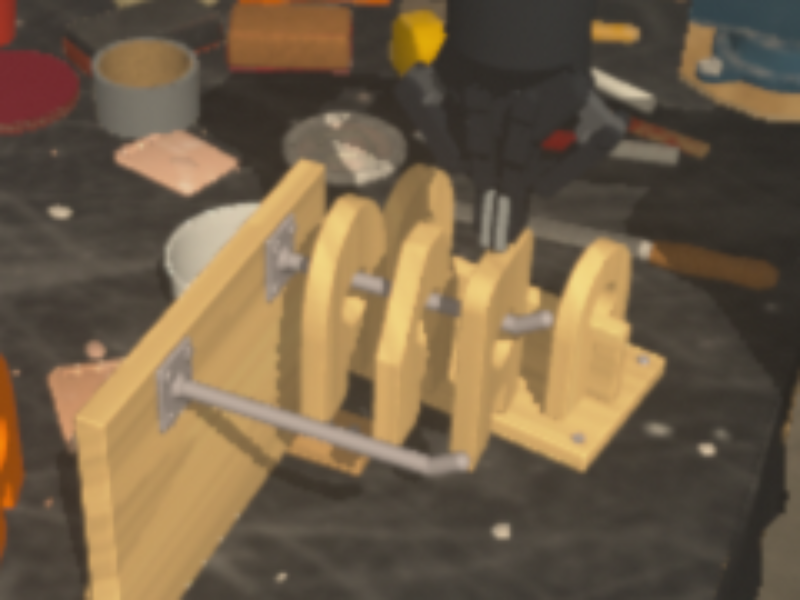

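The side view shows the closed jaws at about (495,245), apparently behind or above the square plate's top edge (470,275)–(530,235) rather than around it. I'll project where they should be.

```bash
python3 -c "
from h import *
from workcell import readout
P=np.array([.4815,-.227,.215])
for o in ([0,0,-.017],[0,0,0],[0,0,.02]): print(o,(proj('side',[P+o])-[220,150])*10/3)
Q=on(H1,.138,.227)
for e in (-.039,0,.039): print(e,(proj('side',[Q+np.r_[e*E,0]])-[220,150])*10/3)
print(np.median([readout.read_state()['tool_pos'] for _ in range(5)],0))
"
```

```text
[0, 0, -0.017] [[493.367  292.8733]]
[0, 0, 0] [[495.5059 268.748 ]]
[0, 0, 0.02] [[498.0816 239.6957]]
-0.039 [[521.4921 217.1757]]
0 [[497.6926 253.416 ]]
0.039 [[472.4772 291.8122]]
[ 0.4815 -0.2276  0.2154]
```

View pics/w2.png

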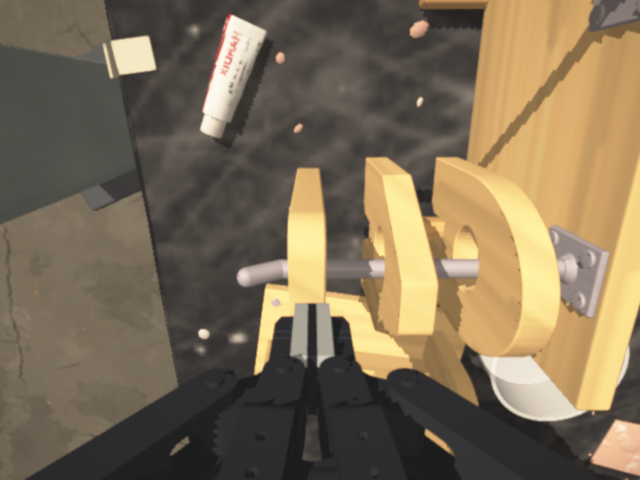

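```bash
python3 -c "
from h import *
from workcell import readout,read_camera,bot
c=read_camera('wrist'); print(c['origin'],c['attitude'],bot.tip_extent)
CAM['wrist']=(c['fx'],c['cx'],c['cy'],c['origin'],c['attitude'])
P=np.array([.4815,-.2273,.2154])
for dz in (-.017,0,.017,.03,.05): print(dz,proj('wrist',[P+[0,0,dz]]))
Q=on(H1,.138,.227)
for e in (-.039,0,.039): print(e,proj('wrist',[Q+np.r_[e*E,0]]))
print('gable',[proj('wrist',[on(H1,.092,.165)+np.r_[e*E,0]]) for e in (-.046,.046)],proj('wrist',[on(H1,.092,.225)]))
print('tip',proj('wrist',[on(H1,.168,.19)]), 'base',proj('wrist',[on(H1,0,.18)]))
"
```

```text
[ 0.5144 -0.1506  0.3743] [ 2.7568 -0.5768 -0.0936] 0.017
-0.017 [[312.4034 286.5892]]
0 [[312.5327 303.5195]]
0.017 [[312.6878 323.8256]]
0.03 [[312.8289 342.3113]]
0.05 [[313.0982 377.5754]]
-0.039 [[310.3764 392.3143]]
0 [[309.8835 312.7938]]
0.039 [[309.3091 220.1388]]
gable [array([[389.2785, 330.1845]]), array([[399.5929, 172.9166]])] [[422.2232 309.891 ]]
tip [[248.8871 275.9441]] base [[578.8329 266.5762]]
```

The wrist view shows the jaw tips at (312,303), lined up with the square plate but, judging from both cameras, at z≈0.23. They closed just above the plate, so the tips sit about 35 mm higher than the stated TCP geometry suggests. I'll open, go 30 mm lower and close again.

>>> {"name": "jog_arm", "arguments": {
  "deltas": [0, 0, 0, 0, 0, 0, -0.18, 0, 0, 0, 0, 0, 0, -0.18, 0, 0, 0.015, 0, 0, 0, -0.18, 0, 0, 0.03, 0, 0, 0, -0.18, 0, 0, 0.03, 0, 0, 0, -1, 0, 0, 0.03, 0, 0, 0, -1, 0, 0, 0.03, 0, 0, 0, -1, 0, 0, 0.03, 0, 0, 0, -1],
  "squeeze": 50
}}

```text
time: 3.2
tool_pos: [0.4812, -0.2275, 0.1847]
tcp_rot: [2.628, 1.72, 0.0]
wrist_force: [0.5, -0.4, -0.7]
width: 0.167
grip_force: 53.3
```

>>> {"name": "jog_arm", "arguments": {
  "deltas": [0, 0, -0.01, 0, 0, 0, -1, 0, 0, -0.018, 0, 0, 0, -1, 0, 0, -0.018, 0, 0, 0, -1, 0, -0.017, -0.018, 0, 0, 0, -1, 0, -0.034, -0.018, 0, 0, 0, -1, 0, -0.051, -0.018, 0, 0, 0, -1, 0, -0.067, -0.018, 0, 0, 0, -1, 0, -0.067, -0.018, 0, 0, 0, -1]
}}

```text
time: 4.0
tool_pos: [0.4183, -0.2, 0.2026]
tcp_rot: [-2.629, -1.72, 0.0]
wrist_force: [0.4, 0.4, -2.4]
width: 0.164
grip_force: 53.3
```

```bash
python3 -c "
from h import *
from workcell import readout,read_camera
c=read_camera('side')['color'][150:330,220:460];d=read_camera('wrist')['color']
cv2.imwrite('pics/s3.png',np.hstack([cv2.resize(c,(400,300)),cv2.resize(d,(400,300))]))
move(on(H2,.205,.203),-23.4)"
```

```text
t 4.1 pos [ 0.4201 -0.2008  0.203 ] y-heading -23.595399736708192 tilt -0.9999983399116625
delta [ 0.131  -0.0016  0.    ] [ 0.1042  0.0063 -0.1954]
```

View pics/s3.png

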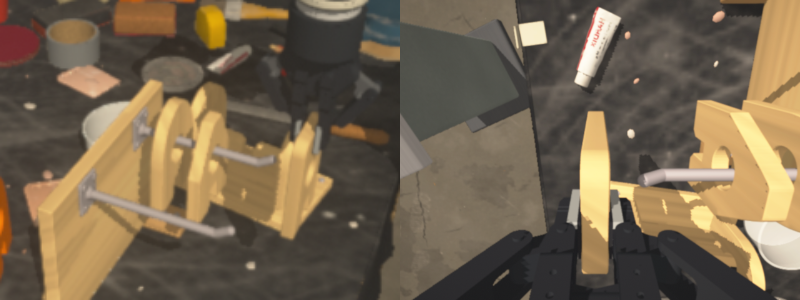

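The picture shows the square plate clear of the hook tip at left (300,190), held upright and centred in the jaws. I'll move sideways to the spare hook, then in.

>>> {"name": "jog_arm", "arguments": {
  "deltas": [0.02, 0, 0, 0, 0, 0, -1, 0.05, 0, 0, 0, 0, 0, -1, 0.08, 0, 0, 0, 0, 0, -1, 0.11, 0, 0, 0, 0, 0, -1, 0.13, 0, 0, 0, 0, 0, -1, 0.13, 0, 0, 0, 0, 0, -1, 0.13, 0.005, 0, 0, 0, 0, -1, 0.13, 0.02, 0, 0, 0, 0, -1]
}}

```text
time: 4.9
tool_pos: [0.49, -0.0901, 0.2024]
tcp_rot: [2.629, 1.72, -0.001]
wrist_force: [0.4, 0.1, -1.6]
width: 0.164
grip_force: 53.2
```

>>> {"name": "jog_arm", "arguments": {
  "deltas": [0, 0.015, 0, 0, 0, 0, -1, 0, 0.035, 0, 0, 0, 0, -1, 0, 0.055, 0, 0, 0, 0, -1, 0, 0.075, 0, 0, 0, 0, -1, 0, 0.095, 0, 0, 0, 0, -1, 0, 0.115, 0, 0, 0, 0, -1, 0, 0.133, 0, 0, 0, 0, -1, 0, 0.133, 0, 0, 0, 0, -1]
}}

```text
time: 5.7
tool_pos: [0.6144, -0.1453, 0.2019]
tcp_rot: [2.629, 1.717, 0.001]
wrist_force: [0.4, -0.2, -1.5]
width: 0.17
grip_force: 53.2
```

```bash
python3 -c "
from h import *
move(on(H2,.05,.185),-23.4)"
```

```text
t 5.7 pos [ 0.6144 -0.1453  0.2019] y-heading -23.704950878928738 tilt -0.999999063005804
delta [ 0.0029 -0.0025  0.0169] [ 0.0775  0.0118 -0.305 ]
```

>>> {"name": "jog_arm", "arguments": {
  "deltas": [0.002, 0, 0.008, 0, 0, 0, -1, 0.002, 0, 0.016, 0, 0, 0, -1, 0.002, 0, 0.018, 0, 0, 0, -1, 0.002, 0, 0.018, 0, 0, 0, -1, 0.002, 0, 0.018, 0, 0, 0, -1]
}}

```text
time: 6.2
tool_pos: [0.6123, -0.1406, 0.1845]
tcp_rot: [-2.628, -1.721, -0.0]
wrist_force: [-0.5, -0.0, -1.4]
width: 0.165
grip_force: 53.2
```

>>> {"name": "jog_arm", "arguments": {
  "deltas": [0, 0, 0, 0, 0, 0, -0.5, 0, 0, 0, 0, 0, 0, -0.18, 0, 0, 0, 0, 0, 0, -0.18, 0, 0, -0.02, 0, 0, 0, -0.18, 0, 0, -0.05, 0, 0, 0, -0.18, 0, 0, -0.075, 0, 0, 0, -0.18, 0, 0, -0.075, 0, 0, 0, -0.18]
}}

```text
time: 6.9
tool_pos: [0.6154, -0.1416, 0.2651]
tcp_rot: [2.623, 1.717, 0.01]
wrist_force: [0.0, -0.5, 0.5]
width: 0.414
grip_force: 0.0
```

```bash
python3 -c "
from h import *
from workcell import readout,read_camera
c=read_camera('side')['color'];cv2.imwrite('pics/s4.png',c)
a=cv2.imread('pics/side0.png')
move(on(H1,.092,.26),-23.4);move(on(H1,.092,.183),-23.4)"
```

```text
t 6.95 pos [ 0.6143 -0.1413  0.2626] y-heading -23.588869146203557 tilt -0.999983149997613
delta [-0.1299 -0.0424  0.0022] [ 0.3291 -0.0482 -0.1887]
t 6.95 pos [ 0.6143 -0.1413  0.2626] y-heading -23.588869146203557 tilt -0.999983149997613
delta [-0.13   -0.0429  0.0792] [ 0.3291 -0.0482 -0.1887]
```

>>> {"name": "jog_arm", "arguments": {
  "deltas": [-0.03, -0.01, 0, 0, 0, 0, -0.18, -0.07, -0.023, 0, 0, 0, 0, -0.18, -0.11, -0.036, 0, 0, 0, 0, -0.18, -0.13, -0.0425, 0, 0, 0, 0, -0.18, -0.13, -0.0425, 0, 0, 0, 0, -0.18, -0.13, -0.0425, 0, 0, 0, 0, -0.18]
}}

```text
time: 7.55
tool_pos: [0.5211, -0.2428, 0.2583]
tcp_rot: [-2.628, -1.718, 0.0]
wrist_force: [-0.6, -0.0, 0.0]
width: 0.408
grip_force: 0.0
```

```bash
python3 -c "
from h import *
from workcell import readout,read_camera
c=read_camera('wrist')['color'];t=read_camera('top')['color']
cv2.imwrite('pics/s5.png',np.vstack([np.hstack([cv2.resize(c,(400,300)),cv2.resize(cv2.imread('pics/s4.png')[190:340,230:430],(400,300),interpolation=2)]),np.hstack([cv2.resize(t[170:320,190:390],(400,300),interpolation=2),c[180:480,120:520]])]))
print(move(on(H1,.092,.183),-23.4))"
```

```text
t 7.65 pos [ 0.522  -0.2422  0.2587] y-heading -23.557021652586254 tilt -0.9999993196753467
delta [-0.0006  0.0019  0.0757] [-0.0557 -0.037  -0.157 ]
[-0.0006  0.0019  0.0757]
```

View pics/s5.png

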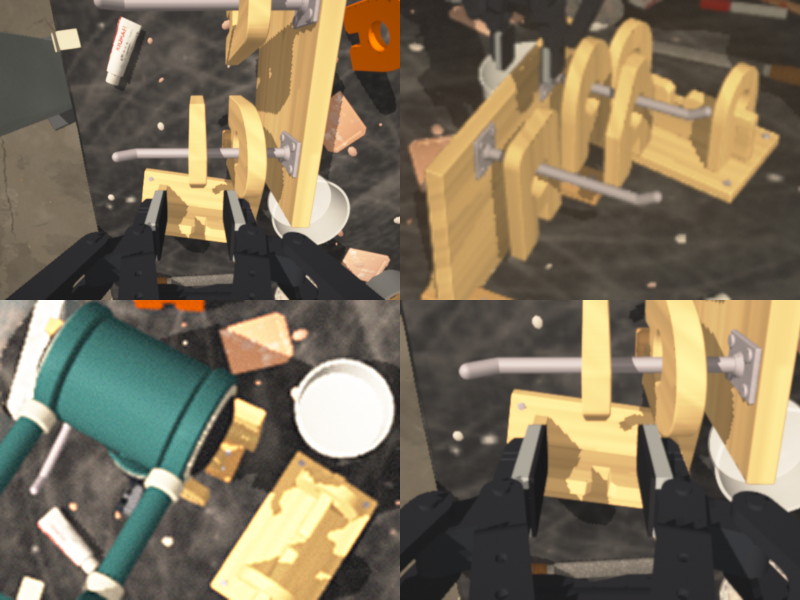

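The composite shows the square plate hanging on the spare hook near the board (top right, (530,190)). The gable is centred between the open fingers (top left, column 198 between 160 and 230). Grip the gable.

>>> {"name": "jog_arm", "arguments": {
  "deltas": [0, 0.001, 0.03, 0, 0, 0, -0.18, 0, 0.001, 0.06, 0, 0, 0, -0.18, 0, 0.001, 0.076, 0, 0, 0, -0.18, 0, 0.001, 0.076, 0, 0, 0, -0.18, 0, 0.001, 0.076, 0, 0, 0, -1, 0, 0.001, 0.076, 0, 0, 0, -1, 0, 0.001, 0.076, 0, 0, 0, -1, 0, 0.001, 0.076, 0, 0, 0, -1]
}}

```text
time: 8.45
tool_pos: [0.5234, -0.2438, 0.1849]
tcp_rot: [2.627, 1.719, 0.002]
wrist_force: [0.5, 0.1, 1.6]
width: 0.165
grip_force: 53.6
```

Lift 18 mm and go out 113 mm.

>>> {"name": "jog_arm", "arguments": {
  "deltas": [0, 0, -0.01, 0, 0, 0, -1, 0, 0, -0.018, 0, 0, 0, -1, 0, 0, -0.018, 0, 0, 0, -1, 0, -0.02, -0.018, 0, 0, 0, -1, 0, -0.04, -0.018, 0, 0, 0, -1, 0, -0.06, -0.018, 0, 0, 0, -1, 0, -0.08, -0.018, 0, 0, 0, -1, 0, -0.1, -0.018, 0, 0, 0, -1]
}}

```text
time: 9.25
tool_pos: [0.4302, -0.2031, 0.2016]
tcp_rot: [2.628, 1.72, 0.0]
wrist_force: [-0.6, -0.4, -0.5]
width: 0.163
grip_force: 53.5
```

>>> {"name": "jog_arm", "arguments": {
  "deltas": [0, -0.013, 0, 0, 0, 0, -1, 0, -0.013, 0, 0, 0, 0, -1, 0.02, -0.013, 0, 0, 0, 0, -1, 0.05, -0.013, 0, 0, 0, 0, -1, 0.08, -0.013, 0, 0, 0, 0, -1, 0.11, -0.013, 0, 0, 0, 0, -1, 0.13, -0.013, 0, 0, 0, 0, -1, 0.13, -0.013, 0, 0, 0, 0, -1]
}}

```text
time: 10.05
tool_pos: [0.4728, -0.0773, 0.2017]
tcp_rot: [2.626, 1.724, 0.002]
wrist_force: [0.2, -0.5, -1.5]
width: 0.165
grip_force: 53.4
```

```bash
python3 -c "
from h import *
move(on(H2,.105,.203),-23.4)"
```

```text
t 10.05 pos [ 0.4728 -0.0773  0.2017] y-heading -23.418381377993267 tilt -0.9999989608813936
delta [-0.0032  0.0995 -0.0012] [ 0.0579 -0.0589 -0.0184]
```

>>> {"name": "jog_arm", "arguments": {
  "deltas": [-0.002, 0.01, 0, 0, 0, 0, -1, -0.002, 0.03, 0, 0, 0, 0, -1, -0.002, 0.05, 0, 0, 0, 0, -1, -0.002, 0.07, 0, 0, 0, 0, -1, -0.002, 0.09, 0, 0, 0, 0, -1, -0.002, 0.1, 0, 0, 0, 0, -1, -0.002, 0.1, 0, 0, 0, 0, -1, -0.002, 0.1, 0.008, 0, 0, 0, -1]
}}

```text
time: 10.85
tool_pos: [0.5624, -0.1217, 0.1942]
tcp_rot: [2.628, 1.719, 0.002]
wrist_force: [-0.2, 0.3, -1.6]
width: 0.163
grip_force: 53.4
```

>>> {"name": "jog_arm", "arguments": {
  "deltas": [0, 0, 0.007, 0, 0, 0, -1, 0, 0, 0.01, 0, 0, 0, -1, 0, 0, 0.01, 0, 0, 0, -1, 0, 0, 0.01, 0, 0, 0, -1]
}}

```text
time: 11.25
tool_pos: [0.5615, -0.1208, 0.1853]
tcp_rot: [2.627, 1.72, 0.001]
wrist_force: [-2.9, -0.3, 7.2]
width: 0.161
grip_force: 54.8
```

>>> {"name": "jog_arm", "arguments": {
  "deltas": [0, 0, 0, 0, 0, 0, -0.5, 0, 0, 0, 0, 0, 0, -0.18, 0, 0, 0, 0, 0, 0, -0.18, 0, 0, -0.02, 0, 0, 0, -0.18, 0, 0, -0.05, 0, 0, 0, -0.18, 0, 0, -0.08, 0, 0, 0, -0.18, 0, 0, -0.08, 0, 0, 0, -0.18]
}}

```text
time: 11.95
tool_pos: [0.5646, -0.1215, 0.2686]
tcp_rot: [2.623, 1.717, 0.009]
wrist_force: [0.7, 0.5, -0.7]
width: 0.413
grip_force: 0.0
```

```bash
python3 -c "
from h import *
move(on(H1,.046,.265),-23.4)"
```

```text
t 11.95 pos [ 0.5646 -0.1215  0.2686] y-heading -23.58236626317961 tilt -0.9999638111411978
delta [-0.128   0.0571  0.0039] [ 0.4811 -0.0786 -0.182 ]
```

>>> {"name": "jog_arm", "arguments": {
  "deltas": [-0.03, 0.013, 0, 0, 0, 0, -0.18, -0.07, 0.031, 0, 0, 0, 0, -0.18, -0.11, 0.049, 0, 0, 0, 0, -0.18, -0.128, 0.057, 0, 0, 0, 0, -0.18, -0.128, 0.057, 0, 0, 0, 0, -0.18, -0.128, 0.057, 0, 0, 0, 0, -0.18]
}}

```text
time: 12.55
tool_pos: [0.5624, -0.2605, 0.2623]
tcp_rot: [-2.628, -1.718, 0.0]
wrist_force: [-0.4, -0.1, 0.0]
width: 0.416
grip_force: 0.0
```

```bash
python3 -c "
from h import *
from workcell import read_camera
for n in ('side','top','wrist'): cv2.imwrite(f'pics/{n}6.png',read_camera(n)['color'])
move(on(H1,.046,.187),-23.4)"
```

```text
t 12.7 pos [ 0.5629 -0.2595  0.2632] y-heading -23.511610524737492 tilt -0.9999996147643139
delta [-0.0009  0.0034  0.0762] [-0.0386 -0.0322 -0.1116]
```

>>> {"name": "jog_arm", "arguments": {
  "deltas": [0, 0.002, 0.03, 0, 0, 0, -0.18, 0, 0.002, 0.06, 0, 0, 0, -0.18, 0, 0.002, 0.076, 0, 0, 0, -0.18, 0, 0.002, 0.076, 0, 0, 0, -0.18, 0, 0.002, 0.076, 0, 0, 0, -1, 0, 0.002, 0.076, 0, 0, 0, -1, 0, 0.002, 0.076, 0, 0, 0, -1, 0, 0.002, 0.076, 0, 0, 0, -1]
}}

```text
time: 13.5
tool_pos: [0.5657, -0.2622, 0.1891]
tcp_rot: [2.627, 1.719, 0.002]
wrist_force: [-0.2, 0.8, 0.7]
width: 0.166
grip_force: 53.9
```

>>> {"name": "jog_arm", "arguments": {
  "deltas": [0, 0, -0.01, 0, 0, 0, -1, 0, 0, -0.018, 0, 0, 0, -1, 0, 0, -0.018, 0, 0, 0, -1, 0, -0.02, -0.018, 0, 0, 0, -1, 0, -0.04, -0.018, 0, 0, 0, -1, 0, -0.06, -0.018, 0, 0, 0, -1, 0, -0.08, -0.018, 0, 0, 0, -1, 0, -0.1, -0.018, 0, 0, 0, -1]
}}

```text
time: 14.3
tool_pos: [0.4723, -0.2215, 0.2055]
tcp_rot: [2.629, 1.72, -0.0]
wrist_force: [-0.4, -0.6, -0.6]
width: 0.159
grip_force: 53.6
```

>>> {"name": "jog_arm", "arguments": {
  "deltas": [0, -0.02, 0, 0, 0, 0, -1, 0, -0.04, 0, 0, 0, 0, -1, 0, -0.06, 0, 0, 0, 0, -1, 0, -0.068, 0, 0, 0, 0, -1, 0, -0.068, 0, 0, 0, 0, -1]
}}

```text
time: 14.8
tool_pos: [0.4103, -0.1944, 0.2057]
tcp_rot: [2.628, 1.72, 0.001]
wrist_force: [0.9, -0.7, -0.5]
width: 0.169
grip_force: 53.6
```

```bash
python3 -c "
from h import *
from workcell import read_camera
ds=[read_camera(n) for n in ('top','wrist')]
for n,c in zip(('top','wrist'),ds): cv2.imwrite(f'pics/{n}7.png',c['color']); print(c['origin'],c['attitude'])
move(on(H1,.205,.203),-23.4)
move((.460,-.400,.27),-32.7)"
```

```text
[ 0.381  -0.3011  1.2793] [-2.1627  2.129  -0.2065]
[ 0.444  -0.1177  0.3647] [ 2.7568 -0.5771 -0.0938]
t 14.9 pos [ 0.4115 -0.195   0.2059] y-heading -23.593581278415467 tilt -0.9999988025516462
delta [0.     0.009  0.0029] [ 0.0884  0.0066 -0.1936]
t 14.9 pos [ 0.4115 -0.195   0.2059] y-heading -23.593581278415467 tilt -0.9999988025516462
delta [-0.1685  0.1266 -0.0639] [ 0.0888 -0.0006  9.1064]
```

Run:
```python
from h import *
L={'a':[.105,.0625,.015],'b':[.105,-.0625,.015],'c':[-.105,.0625,.015],'d':[-.105,-.0625,.015]}
obs=[('top',tc(597,302),'a'),('top',tc(755,407),'b'),('top',tc(423,574),'c'),('side',sc(660,395),'c'),('side',sc(757,268),'d'),('top',(331,337),'d')]
f=lambda p:np.concatenate([proj(n,T(p,[L[k]]))[0]-uv for n,uv,k in obs])
r=least_squares(f,[.46,-.4,-.57]); p=r.x; print(p,np.degrees(p[2]));print(r.fun.reshape(-1,2))
print('notch mouth top px',proj('top',T(p,[[.015,0,.077],[-.015,0,.077],[0,0,.047]])))
t=cv2.imread('pics/top7.png')
ok=proj('top',T(p,list(L.values()))); print(ok)
img=cv2.resize(t[220:345,280:400],(800,800),interpolation=2)
# board overlays of model
w=cv2.imread('pics/top0.png'); sx=5.
def P(q): return tuple(int(v) for v in ((proj('top',T(p,[q]))[0]-[285,230]+.5)*sx))
im=cv2.resize(w[230:350,285:395],None,fx=sx,fy=sx,interpolation=2)
for q in [[.105,.0625,.015],[.105,-.0625,.015],[-.105,-.0625,.015],[-.105,.0625,.015],[.096,0,.077],[-.096,0,.077],[.009,0,.047],[-.009,0,.047],[.015,0,.077],[-.015,0,.077],[.07,0,.139],[-.07,0,.133],[.07,0,.133],[-.07,0,.139]]: cv2.drawMarker(im,P(q),(0,0,255),0,8,1)
cv2.imwrite('pics/fit.png',im)
```

```text
[ 0.461  -0.3982 -0.5816] -33.32602731436995
[[-0.4285 -0.5146]
 [-0.1669 -0.1287]
 [-2.0704 -1.8096]
 [-0.5482 -0.677 ]
 [ 0.4512  1.4867]
 [ 3.1391  2.4887]]
notch mouth top px [[341.8061 284.8699]
 [335.0894 294.9634]
 [337.4933 290.6844]]
[[338.8215 244.9854]
 [378.5831 271.6213]
 [293.6796 311.6904]
 [334.1391 339.4887]]
```

View pics/fit.png

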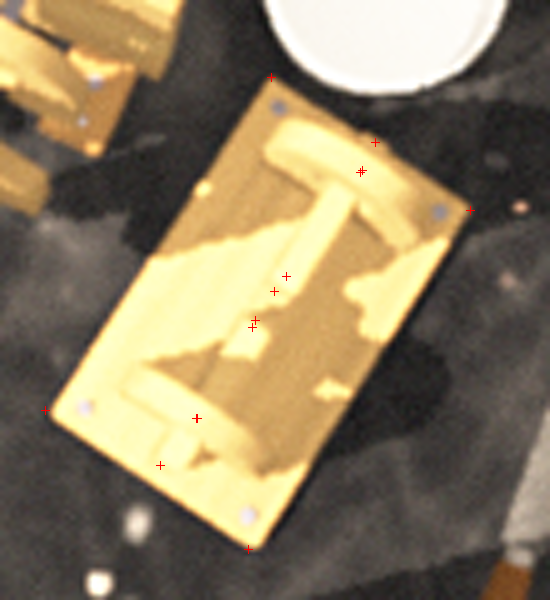

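The overlay shows the fitted model on the buck. Corners a and b match, while my earlier pick for corner d was off; c reads (52,414) and d (258,549) in this picture. The spine centre line fits, and the notch sits near (266,308). I'll refit with the corrected corners.

Run:
```python
from h import *
L={'a':[.105,.0625,.015],'b':[.105,-.0625,.015],'c':[-.105,.0625,.015],'d':[-.105,-.0625,.015]}
obs=[('top',tc(597,302),'a'),('top',tc(755,407),'b'),('top',(294.9,312.3),'c'),('side',sc(660,395),'c'),('side',sc(757,268),'d'),('top',(336.1,339.3),'d')]
f=lambda p:np.concatenate([proj(n,T(p,[L[k]]))[0]-uv for n,uv,k in obs])
r=least_squares(f,[.46,-.4,-.57]); p=r.x; print(p,np.degrees(p[2]));print(r.fun.reshape(-1,2))
# TCP lateral offset of the plate's middle: grips were taken at H1 line; plate position vs TCP
w=np.array([.5657,-.2622])-H1; print('grasp off E',w@E,'along O',w@O)
move((p[0],p[1],.27),np.degrees(p[2]))
```

```text
[ 0.4607 -0.4002 -0.5698] -32.64453248067725
[[-0.2257 -0.4227]
 [ 0.342  -0.506 ]
 [-0.2073  0.0328]
 [ 0.0703 -1.4752]
 [ 0.4108  0.5587]
 [-0.6142  0.3453]]
grasp off E -0.0005179999999999752 along O 0.04578694400000006
t 14.9 pos [ 0.4115 -0.195   0.2059] y-heading -23.593581278415467 tilt -0.9999988025516462
delta [-0.1684  0.1273 -0.0639] [ 0.0888 -0.0006  9.0509]
```

>>> {"name": "jog_arm", "arguments": {
  "deltas": [-0.02, 0, -0.02, 0, 0, 0, -1, -0.05, 0, -0.04, 0, 0, 0, -1, -0.08, 0.01, -0.064, 0, 0, 2, -1, -0.11, 0.04, -0.064, 0, 0, 5, -1, -0.14, 0.075, -0.064, 0, 0, 7, -1, -0.16, 0.11, -0.064, 0, 0, 9, -1, -0.168, 0.127, -0.064, 0, 0, 9.05, -1, -0.168, 0.127, -0.064, 0, 0, 9.05, -1]
}}

```text
time: 15.7
tool_pos: [0.4618, -0.402, 0.2682]
tcp_rot: [-2.757, -1.506, 0.0]
wrist_force: [-1.6, 0.8, -1.5]
width: 0.165
grip_force: 53.6
```

>>> {"name": "jog_arm", "arguments": {
  "deltas": [0, 0, 0, 0, 0, 0, -1, 0, 0, 0, 0, 0, 0, -1]
}}

```text
time: 15.9
tool_pos: [0.4597, -0.3987, 0.2691]
tcp_rot: [-2.755, -1.508, 0.0]
wrist_force: [-0.1, 0.7, -1.7]
width: 0.164
grip_force: 53.6
```

Run:
```python
from h import *
from workcell import readout, read_camera
P=[]
for n in ('side','wrist','top'):
    c=read_camera(n); cv2.imwrite(f'pics/{n}8.png',c['color'])
    P.append(readout.read_state()['tool_pos'])
print(np.array(P)); move((.4607,-.4002,.2),-32.64)
```

```text
[[ 0.4596 -0.3986  0.2694]
 [ 0.4596 -0.3986  0.2697]
 [ 0.4597 -0.3986  0.2698]]
t 16.05 pos [ 0.4597 -0.3986  0.2698] y-heading -32.60699254485416 tilt -0.999999937454977
delta [-0.0008  0.0017  0.0698] [0.02   0.0032 0.033 ]
```

>>> {"name": "jog_arm", "arguments": {
  "deltas": [-0.001, 0.0015, 0.03, 0, 0, 0, -1, -0.001, 0.0015, 0.06, 0, 0, 0, -1, -0.001, 0.0015, 0.085, 0, 0, 0, -1, -0.001, 0.0015, 0.095, 0, 0, 0, -1, -0.001, 0.0015, 0.1, 0, 0, 0, -1, -0.001, 0.0015, 0.105, 0, 0, 0, -1, -0.001, 0.0015, 0.11, 0, 0, 0, -1, -0.001, 0.0015, 0.115, 0, 0, 0, -1]
}}

```text
time: 16.85
tool_pos: [0.4614, -0.4017, 0.1556]
tcp_rot: [2.754, 1.507, 0.001]
wrist_force: [-0.0, -0.3, -0.8]
width: 0.164
grip_force: 53.6
```

>>> {"name": "jog_arm", "arguments": {
  "deltas": [0, 0, 0.004, 0, 0, 0, -1, 0, 0, 0.008, 0, 0, 0, -1, 0, 0, 0.012, 0, 0, 0, -1, 0, 0, 0.016, 0, 0, 0, -1, 0, 0, 0.02, 0, 0, 0, -1, 0, 0, 0.02, 0, 0, 0, -1]
}}

```text
time: 17.45
tool_pos: [0.4602, -0.4006, 0.1335]
tcp_rot: [-2.755, -1.507, 0.001]
wrist_force: [-0.3, -0.1, -1.0]
width: 0.164
grip_force: 53.6
```

>>> {"name": "jog_arm", "arguments": {
  "deltas": [0, 0, 0.005, 0, 0, 0, -1, 0, 0, 0.01, 0, 0, 0, -1, 0, 0, 0.014, 0, 0, 0, -1, 0, 0, 0.018, 0, 0, 0, -1, 0, 0, 0.02, 0, 0, 0, -1, 0, 0, 0.022, 0, 0, 0, -1, 0, 0, 0.022, 0, 0, 0, -1]
}}

```text
time: 18.15
tool_pos: [0.4605, -0.4009, 0.1121]
tcp_rot: [-2.756, -1.507, 0.0]
wrist_force: [-0.6, -0.1, -0.5]
width: 0.163
grip_force: 53.6
```

>>> {"name": "jog_arm", "arguments": {
  "deltas": [0, 0, 0.001, 0, 0, 0, -1, 0, 0, 0.002, 0, 0, 0, -1, 0, 0, 0.003, 0, 0, 0, -1, 0, 0, 0.004, 0, 0, 0, -1, 0, 0, 0.004, 0, 0, 0, -1]
}}

```text
time: 18.65
tool_pos: [0.4608, -0.4011, 0.1089]
tcp_rot: [2.756, 1.508, 0.0]
wrist_force: [-0.8, 0.8, 0.6]
width: 0.163
grip_force: 54.0
```

>>> {"name": "jog_arm", "arguments": {
  "deltas": [0, 0, 0.001, 0, 0, 0, -1, 0, 0, 0.002, 0, 0, 0, -1, 0, 0, 0.002, 0, 0, 0, -1]
}}

```text
time: 18.95
tool_pos: [0.461, -0.4013, 0.1088]
tcp_rot: [2.755, 1.507, 0.0]
wrist_force: [-3.3, 2.9, 10.4]
width: 0.164
grip_force: 55.4
```

Firm contact at TCP z≈0.109, which is the height expected for home. Release and rise.

>>> {"name": "jog_arm", "arguments": {
  "deltas": [0, 0, -0.001, 0, 0, 0, -0.5, 0, 0, -0.001, 0, 0, 0, -0.18, 0, 0, -0.001, 0, 0, 0, -0.18, 0, 0, -0.02, 0, 0, 0, -0.18, 0, 0, -0.05, 0, 0, 0, -0.18, 0, 0, -0.09, 0, 0, 0, -0.18, 0, 0, -0.14, 0, 0, 0, -0.18, 0, 0, -0.19, 0, 0, 0, -0.18]
}}

```text
time: 19.75
tool_pos: [0.4602, -0.4005, 0.297]
tcp_rot: [-2.755, -1.507, 0.001]
wrist_force: [0.2, -0.9, -0.6]
width: 0.406
grip_force: 0.0
```

>>> {"name": "jog_arm", "arguments": {
  "deltas": [-0.05, 0, 0, 0, 0, 0, -0.18, -0.1, 0, 0, 0, 0, 0, -0.18, -0.15, 0, 0, 0, 0, 0, -0.18, -0.2, 0, 0, 0, 0, 0, -0.18, -0.2, 0, 0, 0, 0, 0, -0.18]
}}

```text
time: 20.25
tool_pos: [0.3485, -0.5741, 0.2951]
tcp_rot: [-2.76, -1.5, 0.004]
wrist_force: [-0.2, 1.0, -0.4]
width: 0.407
grip_force: 0.0
```

Run:
```python
from h import *
from workcell import readout, read_camera
a=cv2.imread('pics/side0.png');at=cv2.imread('pics/top0.png')
b=read_camera('side')['color'];bt=read_camera('top')['color']
cv2.imwrite('pics/side9.png',b);cv2.imwrite('pics/top9.png',bt)
print(readout.read_state()['time'],readout.read_state()['tool_pos'])
# round plate apex in side view: compare wood/background change along its predicted vertical axis
p=[.4607,-.4002,-.5698]
def tip(img,bg):
    d=np.abs(img.astype(int)-bg).max(2)
    for z in np.arange(.10,.18,.005):
        uv=proj('side',T(p,[[0,0,z]]))[0].round().astype(int); print(round(z,3),uv,img[uv[1],uv[0]],d[uv[1],uv[0]])
tip(b,a)
# bystander / change map: connected changed regions
for n,x,y in(('side',a,b),('top',at,bt)):
    m=(np.abs(cv2.GaussianBlur(x,(5,5),0).astype(int)-cv2.GaussianBlur(y,(5,5),0)).max(2)>40).astype(np.uint8)
    k,_,s,_=cv2.connectedComponentsWithStats(m); print(n,s[1:][s[1:,4]>30])
```

```text
20.35 [ 0.3517 -0.5701  0.2953]
0.1 [370 226] [ 96 154 194] 25
0.105 [370 224] [ 96 154 193] 25
0.11 [371 223] [ 95 154 193] 23
0.115 [371 221] [ 95 153 192] 25
0.12 [371 219] [ 95 153 192] 29
0.125 [371 217] [ 95 153 192] 28
0.13 [371 215] [ 96 155 196] 85
0.135 [371 213] [106 173 215] 118
0.14 [372 212] [100 163 204] 125
0.145 [372 210] [115 187 227] 143
0.15 [372 208] [115 186 226] 136
0.155 [372 206] [103 166 209] 123
0.16 [372 204] [ 80 121 150] 71
0.165 [372 202] [61 71 79] 1
0.17 [373 200] [63 72 80] 1
0.175 [373 198] [48 57 63] 6
side [[ 399    0   61  108 3742]
 [ 477    0   59  130 4139]
 [ 597   48   43  235 4329]
 [ 366  177    5    8   33]
 [ 380  189    9    5   39]
 [ 418  189   10    5   35]
 [ 359  204   24   32  369]
 [ 311  208   23   47  616]
 [ 445  229    7    6   35]
 [ 336  233   12   18   87]
 [ 304  237    6   36  157]
 [ 281  239   56   95 1829]
 [ 346  251    7   10   38]
 [ 316  258    5   12   34]
 [ 364  261    9   13   54]
 [ 345  262   13   11   96]
 [ 335  266   11   18  123]
 [ 276  274    9   43  227]
 [ 355  275   12   16  119]
 [ 564  280   49   
[... 551 characters left out ...]
   32]
 [  335   275    17    11   118]
 [  354   276    21    22   206]
 [  324   283    12     8    39]
 [  384   283     8     8    39]
 [  339   288    15    14    90]
 [  400   292   193   114  8291]
 [  461   297    15    12   109]
 [  421   309    21    18   214]
 [  384   327    14    12   108]
 [  375   334     8     6    33]
 [  422   362    12     9    69]
 [  400   368    12    14   112]
 [  221   371   250   109 12619]
 [  494   386    26    31   377]
 [  447   403   139    77  5041]
 [    0   408   166    72  4488]
 [  212   414    19    20   244]
 [  490   436     8     6    33]
 [  128   467    13    13    82]
 [  155   470    12     7    47]
 [  119   473    12     7    32]]
```

Run:
```python
from h import *
p=[.4607,-.4002,-.5698]; b=cv2.imread('pics/side9.png')
def apex(x,z):
    return proj('side',T(p,[[x+s,y,z] for s in(-.0075,.0075) for y in (-.008,0,.008)]))[:,1].min()
for nm,x,zs in(('home',0,.151),('up3',0,.154),('-70/133',-.07,.133),('+70/139',.07,.139),('-70/139',-.07,.139),('+70/133',.07,.133)):
    u=proj('side',T(p,[[x,0,zs]]))[0]; c=b[185:260,int(u[0])-4:int(u[0])+5].astype(int); m=(c[:,:,2]-c[:,:,0])>55
    rows=[185+np.argmax(m[:,j]) for j in range(9)]; print(nm,u.round(1),'pred top row',apex(x,zs).round(1),'seen',min(rows),rows)
for nm,d in(('sq',.05),('ga',.105)):
    for z in (.10,.14,.20,.215,.222,.23,.24):
        u=proj('side',[on(H2,d,z)])[0].round().astype(int); print(nm,z,u,b[u[1],u[0]])
```

```text
home [371.9 207.4] pred top row 204.6 seen 204 [np.int64(207), np.int64(206), np.int64(205), np.int64(205), np.int64(204), np.int64(204), np.int64(204), np.int64(205), np.int64(205)]
up3 [372.  206.3] pred top row 203.5 seen 204 [np.int64(206), np.int64(205), np.int64(205), np.int64(204), np.int64(204), np.int64(204), np.int64(205), np.int64(205), np.int64(205)]
-70/133 [399.5 224.7] pred top row 221.8 seen 185 [np.int64(225), np.int64(224), np.int64(223), np.int64(222), np.int64(221), np.int64(221), np.int64(185), np.int64(185), np.int64(185)]
+70/139 [344.6 201.9] pred top row 199.3 seen 199 [np.int64(202), np.int64(201), np.int64(200), np.int64(200), np.int64(199), np.int64(199), np.int64(199), np.int64(199), np.int64(200)]
-70/139 [399.8 222.4] pred top row 219.5 seen 185 [np.int64(225), np.int64(224), np.int64(223), np.int64(222), np.int64(221), np.int64(221), np.int64(185), np.int64(185), np.int64(185)]
+70/133 [344.5 204.1] pred top row 201.5 seen 199 [np.int64(202), np.int64(201), np.int64(200), np.int64(200), np.int64(199), np.int64(199), np.int64(199), np.int64(199), np.int64(200)]
sq 0.1 [296 305] [ 89 142 177]
sq 0.14 [296 290] [ 88 139 174]
sq 0.2 [296 265] [ 87 138 174]
sq 0.215 [295 258] [111 182 223]
sq 0.222 [295 255] [112 183 224]
sq 0.23 [295 251] [111 179 221]
sq 0.24 [295 247] [102 165 207]
ga 0.1 [323 314] [ 87 136 171]
ga 0.14 [323 299] [ 91 145 182]
ga 0.2 [324 273] [118 192 231]
ga 0.215 [324 267] [120 195 232]
ga 0.222 [324 264] [121 197 233]
ga 0.23 [324 260] [106 173 216]
ga 0.24 [325 256] [ 91 145 182]
```

```bash
python3 -c "
from workcell import finish_job
print(finish_job())"
```

```text
the job is handed in; nothing more can be done
None
```

The square and gable plates hang on the spare hook, and the round-topped plate is released and fully home in the buck's notch. Contact came at the expected height and the side camera agrees. The rasp, tub and tube were not touched by any planned move, and the job was handed in at about 20 s.

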